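# Clear the stamp and set the printing press's impression lever

## Robot

A 6-joint arm with a two-finger parallel gripper is mounted at the origin on the work surface. World frame = base frame: x ahead of the robot, y to its left, z up, the work surface at z = 0. Lengths are in m, angles in rad, forces in N, time in s.
With the tool pointing down it reaches from about 0.25 to 0.725 m from the base axis. Payload 4 kg.
Tool frame: the origin (TCP) lies at the very end of the fingers, on their centre line; the grasp point (between the pads) lies 19 mm behind it; z points along the fingers, y is the line along which they close (so a half turn about z gives the same grasp; the last joint's range is limited). The gripper opens to 85 mm and grips with 20 to 120 N. Pads are 22 mm wide; open, the fingers measure 114 mm over their backs; the gripper's body (76 mm by 85 mm) begins 54 mm behind the grasp point. The pads swing forward as they close: fully open they stand 13 mm farther back than shut.
Start: joints at [1.326, 0.241, 0.005, 1.335, 0, 1.571], TCP at [0.121, 0.485, 0.194] pointing down, gripper open.
Joint ranges: [-2.72, 2.72], [-1.05, 1.87], [-1.09, 1.28], [-1.99, 2.15], [-1.42, 1.44], [-3.14, 3.14]. Speed limits (rad/s): [2.79, 2.79, 3.14, 3.14, 3.14, 3.14].

## Interface

Orientations are given as a unit quaternion [x, y, z, w].
In Python, from workcell import * gives the robot as it stands. The module is installed in compiled form; this text tells all that it offers.
- The arm moves only by the tool send_rows, never from a script. Its argument "steps" is text: rows parted by semicolons, each of 7 numbers parted by spaces: the opening, from -1 (shut) to 1 (fully open), then the shift along the world's x, y, z in m, then the turn, a rotation vector about the world's x, y, z in rad. A call has exactly 5 rows; each row shifts and turns the commanded pose from where the row before left it; what a row does not reach is not made up. A row lasts 1/12 s, in which the tool goes at most 41.7 mm and 7.16 degrees, less where a joint would pass 70% of its speed; a pose out of reach is approached as far as the arm can. A call is refused whole if a number of a shift passes 0.0417 or a number of a turn 0.125, either way. A call with a gripper value outside its range is refused whole. The fingers move at their own pace and stop on an object; the grip force is fixed at half the most. Time passes only in rows, so rows that do not move let the fingers close, or fill a call up. It gives the time, the measured TCP pose, the force, the opening and the grip force at its end, in the units of the state.
- get_obs(): the state, without advancing time (a new reading comes with each control period).
- camera(name): name is "side" or "top"; returns a dict with "frame" (400x640x3 uint8, red, green, blue), "range_z" (400x640 float32, m along the optical axis (not along the pixel's ray), 0 where there is no reading), "camera_matrix" (3x3 intrinsics, pixels), "k1" (the pictures are not rectified: a ray, as slopes to the right and down, at radius r is drawn at 1 + k1 r^2 times it, then the intrinsics apply), "extrinsics" (4x4, takes a point from world to camera coordinates). Camera axes: x right, y down, z forward; pixel columns grow to the right and rows downward; lengths in m; the calibration is good to about 2 mm. A picture is of the moment at which its call begins.
- job_done(): hands the job in; it is judged then, once.
The state is a dict: "clock": time; "joint_pos": joint angles; "joint_vel": joint speeds; "tau": joint torques, N m; "eef_pos": TCP position; "tool_rot": TCP orientation; "ft_force": force on the tool from outside, world axes, zero at the start; "ft_torque": the same for the moment, N m; "grip_width": finger opening in m; "grasp_force": force on a finger pad.
Only numpy, scipy, OpenCV 4.12 (cv2) and the standard library are available. Lean on these libraries where they do the work, as an engineer would, in place of code of your own. Each camera call takes 0.05 s, during which the arm holds its last target. There are 200 camera calls.

## Task

Set the printing press's impression lever to the position marked by the small pointer on the rim of its scale. One of the two hand stamps standing on the press is in the lever's way: first put that one away, standing upright in the free cell of the wooden stamp tray, then swing the lever round until it points straight at the pointer, and let go. Leave the pointer, the other stamp and the things on the table where they are.

Things in the scene. Friction and masses are not known exactly. Their poses are not given: they have to be found in the camera images.
- press: Bench printing press, fixed, grey steel: flat apron plate 350 (x, -170 to 180) x 300 (y) x 20 mm with a roller housing on the end nearest the robot (x -168 to -72 mm, 270 mm wide, top 100 mm above the table). Origin on the table under the lever's upright pivot, at the plate's middle; x points along the apron away from the housing, z up. Apron top at z = 20 mm.
- lever (a joint): Lever angle (rad) about the upright pivot at the press's origin: 0 along the press's +x, growing anticlockwise from above, -1.4 to 1.2; starts negative, stays where left. Steel bar 14 mm wide, 10 mm high, underside 15 mm above the apron; at 130 mm from the pivot an upright white round grip, 22 mm diameter, rises to 80 mm above the apron. Moves with about 2 N at the grip.
- lever_grip (a point): Point on the axis of the lever's upright grip, 130 mm from the pivot, 56 mm above the apron (24 mm below the grip's top): where to take it. Its x axis points along the lever away from the pivot, z up.
- pointer (a joint): Angle (rad) of the pointer about the same pivot, measured like the lever's angle: the lever is to be set to this value. The pointer is stiff and is not to be moved.
- pointer_tip (a point): Tip of the pointer, a small steel block (20 x 26 x 14 mm, with a clamp screw to 26 mm above the apron) on the rim of the scale, beyond the lever's reach. The point is 150 mm from the pivot, 6 mm above the apron; its x axis points away from the pivot.
- round_stamp: Loose wooden hand stamp, about 90 g: round foot 44 mm in diameter and 30 mm high, above it an upright round handle 22 mm in diameter up to 75 mm. Origin at the centre of its underside, z up. Starts standing on the apron, either between lever and pointer (in the lever's way) or beyond the pointer (to be left alone).
- block_stamp: Loose wooden hand stamp, about 90 g: oblong foot 44 (x) x 34 (y) mm, 30 mm high, above it an upright flat handle 36 (x) x 16 (y) mm up to 75 mm. Origin at the centre of its underside, z up. Starts in the other of the two places on the apron.
- tray: Wooden stamp tray, fixed, 162 (x) x 200 (y) x 34 mm, floor 5 mm, walls 6 mm. Origin: centre of its underside. Its +y part is full of letter blocks 25 mm high; its -y part has two cells, 72 x 72 mm inside: the one at -x holds a stored round stamp, top 80 mm above the table, 78 mm from the free cell's centre; the one at +x is free.
- free_cell (a point): Centre of the floor of the tray's free cell (5 mm above the table, rim 29 mm above the floor); axes are the tray's.
- jar: Jar, 58 mm in diameter, 75 mm high, standing on the table beyond press and tray; leave it alone. Origin at the centre of its underside.
- brayer: Ink roller with wooden handle, about 150 x 76 x 28 mm, lying on the table; leave it alone. Origin under the roller's middle; the handle points to its -x.
- ink_pad: Closed flat ink pad tin, 75 x 110 x 18 mm, on the table; leave it alone. Origin at the centre of its underside.
There are look-alikes about, which are no part of the job. Leave any green look-alike of the round_stamp alone. Leave any blue look-alike of the block_stamp alone.

How it is judged:
On the way, in this order (a step that is already met when the one before it is completed fails the run):
1. The stamp that was in the lever's way stands released and upright in the free cell of the tray, the other stamp is where it was (((x of round_stamp in the frame of free_cell between -0.03 and 0.03 m and y of round_stamp in the frame of free_cell between -0.03 and 0.03 m and z of round_stamp in the frame of free_cell between -0.008 and 0.008 m and angle between each of round_stamp, block_stamp's own z axis and vertical below 0.15 rad and linear speed of round_stamp below 0.03 m/s and contact force between the fingers and round_stamp below 0.1 N and distance of block_stamp from where it was at the start of the episode below 0.012 m) or (x of block_stamp in the frame of free_cell between -0.03 and 0.03 m and y of block_stamp in the frame of free_cell between -0.03 and 0.03 m and z of block_stamp in the frame of free_cell between -0.008 and 0.008 m and angle between each of block_stamp, round_stamp's own z axis and vertical below 0.15 rad and linear speed of block_stamp below 0.03 m/s and contact force between the fingers and block_stamp below 0.1 N and distance of round_stamp from where it was at the start of the episode below 0.012 m))), for 0.2 s.
2. The lever points at the pointer (angle between the x axis of lever_grip and the x axis of pointer_tip, either way round below 0.07 rad and velocity of joint lever between -0.05 and 0.05 rad/s), for 0.2 s.
At the end, for the whole second after the job is handed in: One stamp stands upright (0.15 rad), released, at rest in the free cell; the other stands within 12 mm of its start; the lever is at rest within 0.07 rad of the pointer's angle; the pointer is within 12 mm, jar, brayer and ink pad within 20 mm, of their starts (all of step 2 and ((x of round_stamp in the frame of free_cell between -0.03 and 0.03 m and y of round_stamp in the frame of free_cell between -0.03 and 0.03 m and z of round_stamp in the frame of free_cell between -0.008 and 0.008 m and angle between each of round_stamp, block_stamp's own z axis and vertical below 0.15 rad and linear speed of round_stamp below 0.03 m/s and contact force between the fingers and round_stamp below 0.1 N and distance of block_stamp from where it was at the start of the episode below 0.012 m) or (x of block_stamp in the frame of free_cell between -0.03 and 0.03 m and y of block_stamp in the frame of free_cell between -0.03 and 0.03 m and z of block_stamp in the frame of free_cell between -0.008 and 0.008 m and angle between each of block_stamp, round_stamp's own z axis and vertical below 0.15 rad and linear speed of block_stamp below 0.03 m/s and contact force between the fingers and block_stamp below 0.1 N and distance of round_stamp from where it was at the start of the episode below 0.012 m)) and distance of pointer_tip from where it was at the start of the episode below 0.012 m and distance of each of jar, brayer, ink_pad from where it was at the start of the episode below 0.02 m); the robot touches nothing.
It fails at once if The pointer is pushed along the scale by more than 12 mm (distance of pointer_tip from where it was at the start of the episode above 0.012 m).
It fails at once if The jar is pushed away by more than 20 mm (distance of jar from where it was at the start of the episode above 0.02 m).
It fails at once if The brayer is pushed away by more than 20 mm (distance of brayer from where it was at the start of the episode above 0.02 m).
It fails at once if The ink pad is pushed away by more than 20 mm (distance of ink_pad from where it was at the start of the episode above 0.02 m).
It fails at once if Both stamps are moved from their places by more than 12 mm (distance of each of round_stamp, block_stamp from where it was at the start of the episode above 0.012 m).
It also fails if it takes over 53 s, if anything falls off the work surface, if the arm or the gripper's body presses on something with over 40 N, if the wrist force passes 120 N, or if a joint passes its speed limit or range.

## Working session

There is one attempt and no reset: what is moved stays moved. The work goes in short steps, Python scripts to look and compute and a tool call to move; the robot and the scene stay as the last step left them, time stands still between calls to the robot, and variables do not carry over. Pictures are saved under pics/ and viewed, at most 10 in all, crops included, and the job is handed in when it is done.

Besides the shell and the picture viewer there is one more tool, called after "Request:" as name(argument=value, ...), one argument or row to a line, values as JSON. send_rows: Moves the arm, as the interface text tells. Its arguments: {"type":"object","properties":{"steps":{"type":"string"}},"required":["steps"]}

```bash
mkdir -p pics; cat > h.py <<'E'
from workcell import *
import numpy as np, cv2
def cam(n): return camera(n)
def ray(c,u,v):
    K=c["camera_matrix"];x=np.array([(u-K[0,2])/K[0,0],(v-K[1,2])/K[1,1]]);d=x.copy()
    for _ in range(20): d=x/(1+c["k1"]*(d@d))
    E=np.array(c["extrinsics"]);R,t=E[:3,:3],E[:3,3]
    return -R.T@t, R.T@np.array([d[0],d[1],1.])
def onplane(c,u,v,z):
    o,d=ray(c,u,v); return o+d*(z-o[2])/d[2]
def depthpt(c,u,v):
    o,d=ray(c,u,v); return o+d*c["range_z"][int(v),int(u)]
def proj(c,p):
    E=np.array(c["extrinsics"]);q=E[:3,:3]@p+E[:3,3];s=q[:2]/q[2];s=s*(1+c["k1"]*(s@s));K=c["camera_matrix"]
    return K[0,0]*s[0]+K[0,2],K[1,1]*s[1]+K[1,2]
def save(n,im): cv2.imwrite("pics/"+n,cv2.cvtColor(im,cv2.COLOR_RGB2BGR))
E
python3 - <<'E'
from h import *
for n in("top","side"):
    c=cam(n);save(n+"0.png",c["frame"]);np.savez(n+"0.npz",**c);print(n,np.round(ray(c,320,200),3),c["k1"],c["camera_matrix"][0,0])
o=get_obs();print(o["clock"],o["eef_pos"],o["tool_rot"])
E
```

```text
top [[ 0.457  0.088  0.957]
 [ 0.161  0.007 -0.987]] 0.014090520174755233 378.07538661375014
side [[ 0.262 -0.783  0.726]
 [ 0.304  0.759 -0.575]] -0.05187939324779659 376.4790790925444
0.1 [0.12103172 0.48445424 0.19319316] [ 1.22106353e-01  9.92516553e-01 -9.58489696e-04 -1.07446850e-04]
```

View pics/top0.png

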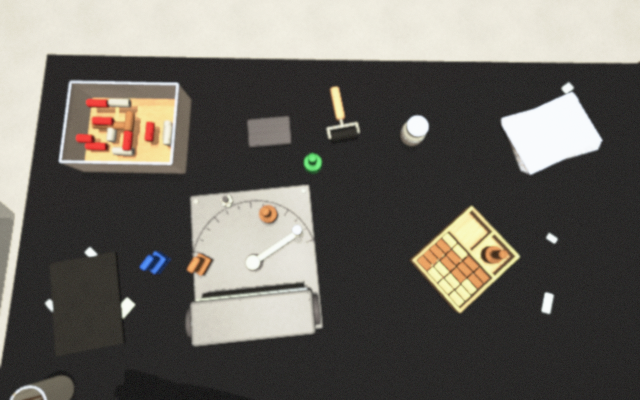

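View pics/side0.png

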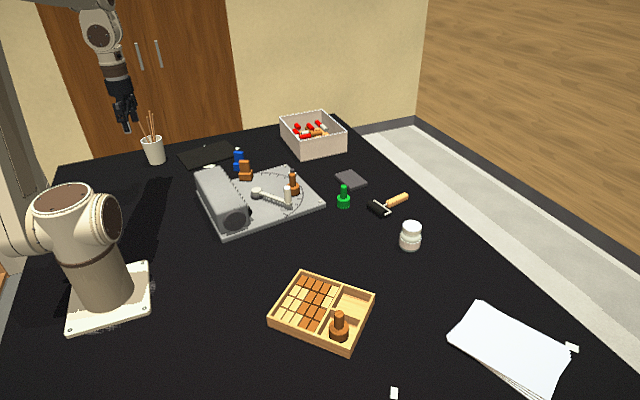

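The top view shows the pivot at about (253,263), the white grip at (297,230) and the pointer at (226,201).

Stamp candidates, all in the top view:
- **Brown round, (268,213):** stands on the apron between lever and pointer, so it is the one to move.
- **Green round, (312,162):** on the table, a look-alike.
- **Brown round, (495,255):** the stored stamp in the tray.
- **Brown block, (200,263):** beyond the pointer, so it stays.
- **Blue block, (153,262):** a look-alike.

The free cell is at about (468,228). I'll confirm the round stamp in an enlarged crop.

```bash
cat > m.py <<'E'
from h import *
c=dict(np.load("top0.npz"));s=dict(np.load("side0.npz"))
def blob(c,lo,hi,box):
    x0,y0,x1,y1=box;h=cv2.cvtColor(c["frame"],cv2.COLOR_RGB2HSV)[y0:y1,x0:x1]
    m=cv2.inRange(h,lo,hi);n,l,st,ce=cv2.connectedComponentsWithStats(m)
    return [(st[i][4],np.round(ce[i]+[x0,y0],1)) for i in range(1,n) if st[i][4]>8]
print("brown top",blob(c,(3,120,60),(18,255,255),(185,190,320,290)))
print("brown side",blob(s,(3,120,40),(18,255,255),(225,150,310,210)))
def show(c,box,f,n):
    x0,y0,x1,y1=box;save(n,cv2.resize(c["frame"][y0:y1,x0:x1],None,fx=f,fy=f,interpolation=cv2.INTER_CUBIC))
a=cv2.resize(c["frame"][180:290,180:330],None,fx=4,fy=4,interpolation=cv2.INTER_CUBIC)
b=cv2.resize(s["frame"][145:245,190:340],None,fx=4,fy=4,interpolation=cv2.INTER_CUBIC)[:,:600]
t=cv2.resize(c["frame"][200:318,405:525],None,fx=3,fy=3,interpolation=cv2.INTER_CUBIC)
save("crop_t.png",a);save("crop_s.png",b);save("crop_tray.png",t)
for u,v in[(268,213),(297,230),(253,263),(226,201),(468,228),(495,252),(200,262),(270,250),(312,160)]: print((u,v),np.round(depthpt(c,u,v),4))
E
python3 m.py
```

```text
brown top [(np.int32(222), array([267.9, 213.7])), (np.int32(328), array([198.5, 264.2]))]
brown side [(np.int32(251), array([244.9, 170.6])), (np.int32(172), array([293.4, 184.5]))]
(268, 213) [0.5649 0.2134 0.0964]
(297, 230) [0.5271 0.1457 0.0974]
(253, 263) [0.4511 0.2507 0.0493]
(226, 201) [0.5992 0.325  0.0432]
(468, 228) [ 0.5477 -0.2779  0.0046]
(495, 252) [ 0.4874 -0.3178  0.058 ]
(200, 262) [0.4515 0.3649 0.0843]
(270, 250) [0.4824 0.2125 0.0441]
(312, 160) [0.6977 0.116  0.0755]
```

View pics/crop_t.png

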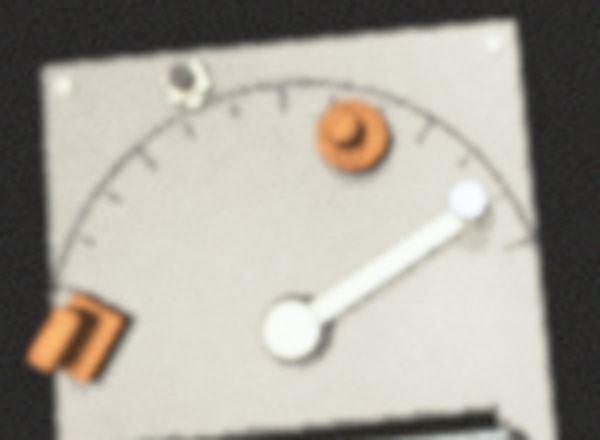

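View pics/crop_s.png

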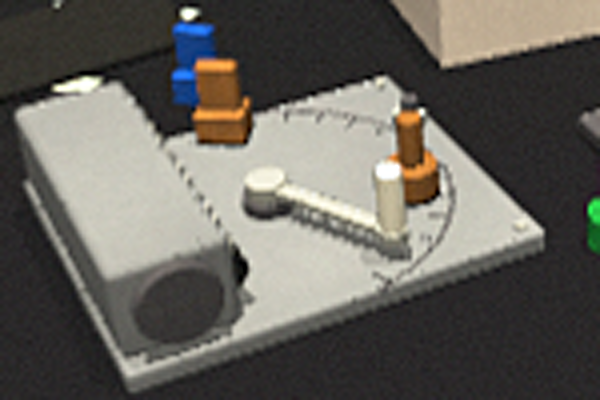

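View pics/crop_tray.png

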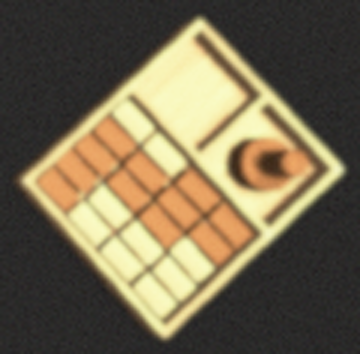

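The crops confirm it. The brown round stamp stands on the apron between lever and pointer. Its foot centre is at about (268.5,214) in the top view, with its handle top at (266,212.5). The brown block stamp is beyond the pointer, and the top corner cell of the tray is empty. Next I compute poses.

```bash
cat > m2.py <<'E'
from h import *
c=dict(np.load("top0.npz"));s=dict(np.load("side0.npz"))
P=lambda u,v,z:onplane(c,u,v,z)[:2]
print("foot",P(268.5,214,.05),"handle",P(266,212.5,.095))
g=P(297,230,.1);p=P(253,262.25,.049);print("grip",g,"pivot",p,"r",np.linalg.norm(g-p))
k=P(225.5,199.5,.046);print("screw",k,"r",np.linalg.norm(k-p))
w=P(228,201.5,.034);print("block",w,"r",np.linalg.norm(w-p))
# plate far edge & sides
for a in[(190.5,196),(309,185),]: print("plate corner",P(*a,.02))
e=P(190.5,196,.02)-P(309,185,.02);th=np.arctan2(e[1],e[0])-np.pi/2;print("press yaw",th)
ang=lambda q:np.arctan2(*(q-p)[::-1])-th
print("lever",ang(g),"pointer",ang(k),ang(w))
# tray
h=cv2.cvtColor(c["frame"],cv2.COLOR_RGB2HSV);m=np.zeros(h.shape[:2],np.uint8);m[195:325,400:530]=(h[195:325,400:530,2]>70)*255
ct=max(cv2.findContours(m,0,2)[0],key=cv2.contourArea)[:,0,:]
W=np.array([P(u,v,.034) for u,v in ct])
r=cv2.minAreaRect((W*1000).astype(np.float32));print("tray",r)
b=cv2.boxPoints(r)/1000;print(b)
for u,v in[(200,17),(345,170),(165,340),(20,180)]:print("hand",P(405+(u+.5)/3-.5,200+(v+.5)/3-.5,.034))
# cell interior by depth: floor pixels
print("side checks", onplane(s,190+400/4,145+112/4,.095) )
E
python3 m2.py
```

```text
foot [0.56828167 0.21881586] handle [0.5661331  0.21822451]
grip [0.52684544 0.14555212] pivot [0.45282467 0.25083634] r 0.12870058963930184
screw [0.60247697 0.32569129] r 0.16732923770474672
block [0.59950206 0.32235434] r 0.16318419469200354
plate corner [0.61392077 0.42072606]
plate corner [0.64757352 0.12386427]
press yaw 0.11287981091233168
lever -1.0709017008622048 pointer 0.3509217266718565 0.34078819510142794
tray ((473.0361328125, -256.1302795410156), (171.7821807861328, 211.21951293945312), 42.03521728515625)
[[ 0.33852696 -0.23520197]
 [ 0.4799569  -0.39208177]
 [ 0.6075453  -0.2770586 ]
 [ 0.46611536 -0.1201788 ]]
hand [ 0.60092246 -0.27733642]
hand [ 0.47909333 -0.38696191]
hand [ 0.34457849 -0.23783237]
hand [ 0.46596132 -0.12730301]
side checks [0.56460158 0.23112307 0.095     ]
```

Request:
send_rows(
  steps="1 0.0297 -0.0177 0 0 0 -0.0884;1 0.0297 -0.0177 0 0 0 -0.0884;1 0.0297 -0.0177 0 0 0 -0.0884;1 0.0297 -0.0177 0 0 0 -0.0884;1 0.0297 -0.0177 0 0 0 -0.0884",
)

```text
clock: 0.52
eef_pos: [0.2705, 0.3953, 0.1936]
tool_rot: [0.338, 0.941, -0.0, -0.0]
ft_force: [-0.1, 0.9, -0.2]
grip_width: 0.0853
grasp_force: 0.0
```

Request:
send_rows(
  steps="1 0.0297 -0.0177 0 0 0 -0.0884;1 0.0297 -0.0177 0 0 0 -0.0884;1 0.0297 -0.0177 0 0 0 -0.0884;1 0.0297 -0.0177 0 0 0 -0.0884;1 0.0297 -0.0177 0 0 0 -0.0884",
)

```text
clock: 0.93
eef_pos: [0.4192, 0.3067, 0.1936]
tool_rot: [0.537, 0.844, -0.0, -0.0]
ft_force: [0.5, 0.6, 0.2]
grip_width: 0.0859
grasp_force: 0.0
```

Request:
send_rows(
  steps="1 0.0297 -0.0177 0 0 0 -0.0884;1 0.0297 -0.0177 0 0 0 -0.0884;1 0.0297 -0.0177 0 0 0 -0.0884;1 0.0297 -0.0177 0 0 0 -0.0884;1 0.0297 -0.0177 0 0 0 -0.0884",
)

```text
clock: 1.35
eef_pos: [0.5677, 0.2183, 0.1934]
tool_rot: [0.709, 0.705, -0.001, -0.0]
ft_force: [-0.3, 0.3, 0.1]
grip_width: 0.0853
grasp_force: 0.0
```

Request:
send_rows(
  steps="1 0 0 0 0 0 0;1 0 0 0 0 0 0;1 0 0 0 0 0 0;1 0 0 0 0 0 0;1 0 0 0 0 0 0",
)

```text
clock: 1.77
eef_pos: [0.5656, 0.2205, 0.1942]
tool_rot: [0.706, 0.708, -0.0, -0.0]
ft_force: [-0.5, 0.4, 0.2]
grip_width: 0.0854
grasp_force: 0.0
```

Request:
send_rows(
  steps="1 0.0002 -0.0003 -0.0264 0 0 0;1 0.0002 -0.0003 -0.0264 0 0 0;1 0.0002 -0.0003 -0.0264 0 0 0;1 0.0002 -0.0003 -0.0264 0 0 0;1 0 0 -0.0264 0 0 0",
)

```text
clock: 2.18
eef_pos: [0.5667, 0.2194, 0.0616]
tool_rot: [0.706, 0.708, 0.001, 0.0]
ft_force: [-0.0, 0.7, -0.3]
grip_width: 0.0851
grasp_force: 0.0
```

Request:
send_rows(
  steps="0.5 0 0 0 0 0 0;-1 0 0 0 0 0 0;-1 0 0 0 0 0 0;-1 0 0 0 0 0 0;-1 0 0 0 0 0 0",
)

```text
clock: 2.6
eef_pos: [0.569, 0.2192, 0.0645]
tool_rot: [0.707, 0.707, 0.002, 0.001]
ft_force: [-0.2, 0.5, 0.6]
grip_width: 0.0261
grasp_force: 0.0
```

Request:
send_rows(
  steps="-1 0 0 0 0 0 0;-1 0 0 0 0 0 0;-1 0 0 0 0 0 0;-1 0 0 0 0 0 0;-1 0 0 0 0 0 0",
)

```text
clock: 3.02
eef_pos: [0.5675, 0.2183, 0.062]
tool_rot: [0.707, 0.707, -0.0, 0.0]
ft_force: [0.3, -0.2, 0.3]
grip_width: -0.0001
grasp_force: 0.0
```

The fingers shut on nothing, so I'll look before moving again.

```bash
python3 - <<'E'
from h import *
s=cam("side");c=cam("top");np.savez("side1.npz",**s);np.savez("top1.npz",**c)
a=cv2.resize(s["frame"][100:250,190:340],(560,560),interpolation=cv2.INTER_CUBIC)
save("miss.png",a)
s0=dict(np.load("side0.npz"))
def bb(s):
    h=cv2.cvtColor(s["frame"],cv2.COLOR_RGB2HSV)[150:215,270:310];m=cv2.inRange(h,(3,120,40),(18,255,255));y,x=np.nonzero(m)
    for r in range(y.min(),y.max()+1):
        q=x[y==r]
        if len(q): print(r+150,q.min()+270,q.max()+270,end=" | ")
    print()
bb(s0);bb(s)
for p in[(.567,.2185,.095),(.567,.2185,.05),(.567,.2185,.02)]:print(np.round(proj(s,np.array(p)),1))
E
```

```text
172 291 293 | 173 290 294 | 174 289 294 | 175 289 294 | 176 289 294 | 177 289 294 | 178 290 294 | 179 290 295 | 180 290 295 | 181 290 295 | 182 290 295 | 183 289 297 | 184 287 298 | 185 289 298 | 186 290 298 | 187 291 298 | 188 291 299 | 189 291 299 | 190 291 299 | 191 291 299 | 192 291 298 | 193 291 298 | 194 291 297 | 195 292 295 | 
174 289 294 | 175 289 294 | 176 289 294 | 177 289 294 | 178 290 294 | 179 290 295 | 180 290 295 | 181 290 295 | 182 290 295 | 183 289 297 | 184 287 298 | 185 289 298 | 186 291 298 | 187 291 298 | 188 291 299 | 189 291 299 | 190 291 299 | 191 291 299 | 192 291 299 | 193 291 298 | 194 291 297 | 195 292 295 | 
[292.  174.7]
[292.8 186.3]
[293.4 193.8]
```

View pics/miss.png

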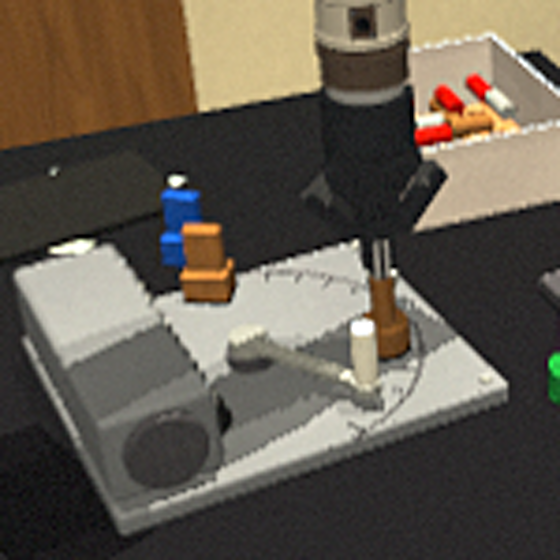

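The fingers are shut at about (382,260) in the crop, directly above or behind the undisturbed handle. I'll use the depth data to tell which.

```bash
python3 - <<'E'
from h import *
s=dict(np.load("side1.npz"));s0=dict(np.load("side0.npz"));c=dict(np.load("top1.npz"))
for v in range(158,186,2):
  print(v,[tuple(np.round(depthpt(s,u,v),3)) for u in(290,292,294)], s["frame"][v,292], np.round(depthpt(s0,292,v),3))
print(onplane(s,291.7,173.7,.095),onplane(s,293.8,190,.035))
o=get_obs();print(o["eef_pos"],o["joint_pos"],o["grip_width"])
E
```

```text
158 [(np.float64(0.562), np.float64(0.209), np.float64(0.162)), (np.float64(0.569), np.float64(0.213), np.float64(0.158)), (np.float64(0.574), np.float64(0.207), np.float64(0.16))] [24 18 24] [0.654 0.488 0.002]
160 [(np.float64(0.56), np.float64(0.207), np.float64(0.157)), (np.float64(0.567), np.float64(0.205), np.float64(0.156)), (np.float64(0.575), np.float64(0.213), np.float64(0.15))] [34 32 35] [0.649 0.472 0.002]
162 [(np.float64(0.56), np.float64(0.207), np.float64(0.15)), (np.float64(0.568), np.float64(0.211), np.float64(0.145)), (np.float64(0.574), np.float64(0.208), np.float64(0.145))] [32 35 31] [0.643 0.454 0.003]
164 [(np.float64(0.56), np.float64(0.209), np.float64(0.141)), (np.float64(0.567), np.float64(0.21), np.float64(0.139)), (np.float64(0.574), np.float64(0.211), np.float64(0.137))] [63 59 55] [0.638 0.44  0.003]
166 [(np.float64(0.561), np.float64(0.213), np.float64(0.132)), (np.float64(0.567), np.float64(0.21), np.float64(0.132)), (np.float64(0.574), np.float64(0.212), np.float64(0.129))] [56 57 49] [0.633 0.426 0.003]
168 [(np.float64(0.56), np.float64(0.213), 
[... 1397 characters left out ...]
.float64(0.075))] [114  74  34] [0.565 0.217 0.076]
182 [(np.float64(0.559), np.float64(0.219), np.float64(0.069)), (np.float64(0.564), np.float64(0.216), np.float64(0.069)), (np.float64(0.571), np.float64(0.216), np.float64(0.067))] [115  75  41] [0.565 0.218 0.068]
184 [(np.float64(0.558), np.float64(0.22), np.float64(0.06)), (np.float64(0.564), np.float64(0.215), np.float64(0.062)), (np.float64(0.571), np.float64(0.215), np.float64(0.06))] [111  71  34] [0.564 0.214 0.063]
[0.56821509 0.22461266 0.095     ] [0.56936716 0.21813332 0.035     ]
[0.56745403 0.21835992 0.06195564] [3.67333004e-01 5.34412670e-01 8.99671025e-02 1.12647003e+00
 1.28147979e-05 1.93814978e+00] 9.119956627964064e-05
```

```bash
python3 - <<'E'
from h import *
s=dict(np.load("side0.npz"));c=dict(np.load("top1.npz"));s1=dict(np.load("side1.npz"))
for name,q in(("s0",s),("s1",s1)):
  d=q["range_z"];pts=[]
  box=(100,90,145,140) if name=="s0" else (280,120,305,182)
  for v in range(box[1],box[3]):
    for u in range(box[0],box[2]):
      if d[v,u]>0 and q["frame"][v,u].max()<75: pts.append(depthpt(q,u,v))
  pts=np.array(pts);p0=np.array([.121,.4845]) if name=="s0" else np.array([.567,.2185])
  k=np.linalg.norm(pts[:,:2]-p0,axis=1)<.08;z=np.sort(pts[k,2]);print(name,k.sum(),np.round(z[:20],3))
o=get_obs();print(o["ft_force"],o["tau"],o["ft_torque"])
for p in[(.121,.4845,.193),(.121,.4845,.206)]:print(proj(s,np.array(p)))
E
```

```text
s0 755 [0.246 0.246 0.246 0.246 0.247 0.248 0.248 0.249 0.25  0.25  0.25  0.251
 0.251 0.252 0.252 0.252 0.253 0.253 0.253 0.253]
s1 908 [0.095 0.096 0.106 0.109 0.109 0.112 0.113 0.114 0.115 0.115 0.117 0.117
 0.118 0.119 0.119 0.119 0.12  0.12  0.122 0.123]
[-0.41439254  0.7136569  -0.95571689] [-4.70778814e-04 -4.91802406e+01  2.36004013e+01  2.95460362e-03
  8.18209764e-05 -1.30621675e-05] [ 0.01816211 -0.02699063  0.02657977]
(np.float64(137.15244306388826), np.float64(140.9087913180108))
(np.float64(136.03333751491684), np.float64(137.35113310541334))
```

The fingertips are really about 36 mm higher than the reported TCP. They shut just above the handle, and the xy is correct. I'll open, go 36 mm lower while watching the force, and close again.

Request:
send_rows(
  steps="1 0 0 0 0 0 0;1 0 0 0 0 0 0;1 0 0 0 0 0 0;1 0 0 0 0 0 0;1 0 0 0 0 0 0",
)

```text
clock: 3.53
eef_pos: [0.5675, 0.2184, 0.062]
tool_rot: [0.707, 0.707, -0.0, -0.0]
ft_force: [-0.6, -0.4, 0.0]
grip_width: 0.0604
grasp_force: 0.0
```

Request:
send_rows(
  steps="1 0 0 0 0 0 0;1 0 0 0 0 0 0;1 0 0 -0.012 0 0 0;1 0 0 -0.012 0 0 0;1 0 0 -0.012 0 0 0",
)

```text
clock: 3.95
eef_pos: [0.5678, 0.2185, 0.026]
tool_rot: [0.707, 0.707, 0.0, 0.0]
ft_force: [-0.4, 0.3, -0.7]
grip_width: 0.0852
grasp_force: 0.0
```

Request:
send_rows(
  steps="-1 0 0 0 0 0 0;-1 0 0 0 0 0 0;-1 0 0 0 0 0 0;-1 0 0 0 0 0 0;-1 0 0 0 0 0 0",
)

```text
clock: 4.37
eef_pos: [0.5682, 0.2186, 0.027]
tool_rot: [0.707, 0.707, 0.001, 0.0]
ft_force: [0.3, 1.0, 0.7]
grip_width: 0.0254
grasp_force: 1.1
```

Request:
send_rows(
  steps="-1 0 0 0 0 0 0;-1 0 0 0 0 0 0;-1 0 0 0 0 0 0;-1 0 0 0 0 0 0;-1 0 0 0 0 0 0",
)

```text
clock: 4.78
eef_pos: [0.5683, 0.2187, 0.0269]
tool_rot: [0.707, 0.707, 0.001, 0.0]
ft_force: [0.9, -0.3, 5.1]
grip_width: 0.0203
grasp_force: 58.5
```

Request:
send_rows(
  steps="-1 0 0 0.01 0 0 0;-1 0 0 0.025 0 0 0;-1 0 0 0.03 0 0 0;-1 0 0 0.03 0 0 0;-1 0 0 0.025 0 0 0",
)

```text
clock: 5.2
eef_pos: [0.5669, 0.2182, 0.1477]
tool_rot: [0.707, 0.707, -0.0, -0.0]
ft_force: [0.3, -0.2, -1.6]
grip_width: 0.0203
grasp_force: 58.7
```

Request:
send_rows(
  steps="-1 -0.001 -0.02 0 0 0 -0.0557;-1 -0.002 -0.033 0 0 0 -0.0557;-1 -0.002 -0.033 0 0 0 -0.0557;-1 -0.002 -0.033 0 0 0 -0.0557;-1 -0.002 -0.033 0 0 0 -0.0557",
)

```text
clock: 5.62
eef_pos: [0.5572, 0.0651, 0.1457]
tool_rot: [0.799, 0.601, -0.001, -0.001]
ft_force: [-0.1, -0.9, -1.0]
grip_width: 0.0204
grasp_force: 58.8
```

Request:
send_rows(
  steps="-1 -0.002 -0.033 0 0 0 -0.0557;-1 -0.002 -0.033 0 0 0 -0.0557;-1 -0.002 -0.033 0 0 0 -0.0557;-1 -0.002 -0.033 0 0 0 -0.0557;-1 -0.002 -0.033 0 0 0 -0.0557",
)

```text
clock: 6.03
eef_pos: [0.5472, -0.0999, 0.1457]
tool_rot: [0.875, 0.484, -0.001, -0.001]
ft_force: [0.4, -0.6, -1.6]
grip_width: 0.0205
grasp_force: 58.8
```

Request:
send_rows(
  steps="-1 -0.002 -0.033 0 0 0 -0.0557;-1 -0.002 -0.033 0 0 0 -0.0557;-1 -0.002 -0.033 0 0 0 -0.0557;-1 -0.002 -0.033 0 0 0 -0.0557;-1 -0.001 -0.012 0 0 0 -0.0557",
)

```text
clock: 6.45
eef_pos: [0.538, -0.2467, 0.1455]
tool_rot: [0.934, 0.356, -0.001, 0.0]
ft_force: [0.9, 0.4, -0.8]
grip_width: 0.0204
grasp_force: 58.8
```

Request:
send_rows(
  steps="-1 0 0 0 0 0 0;-1 0 0 0 0 0 0;-1 0 0 0 0 0 0;-1 0 0 0 0 0 0;-1 0 0 0 0 0 0",
)

```text
clock: 6.87
eef_pos: [0.5396, -0.2412, 0.146]
tool_rot: [0.933, 0.361, -0.0, -0.0]
ft_force: [0.1, 1.5, -0.8]
grip_width: 0.0204
grasp_force: 58.8
```

```bash
python3 - <<'E'
from h import *
s=cam("side");np.savez("side2.npz",**s);save("carry.png",cv2.resize(s["frame"][170:370,230:430],(560,560),interpolation=cv2.INTER_CUBIC))
o=get_obs();print(o["eef_pos"],o["tool_rot"],o["grip_width"])
E
```

```text
[ 0.53966111 -0.24130083  0.14610646] [ 9.32772866e-01  3.60464643e-01 -4.17401502e-05 -1.43483468e-04] 0.0204091316361764
```

View pics/carry.png

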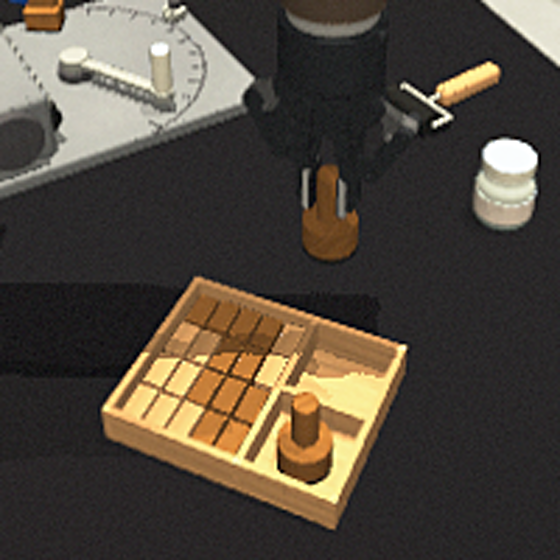

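The stamp hangs upright in the fingers at (330,230) in the crop, and the cell at (350,370) is free. I'll move the remaining 33 mm in -y and lower it.

Request:
send_rows(
  steps="-1 0.0004 -0.0165 0 0 0 0;-1 0.0004 -0.0165 0 0 0 0;-1 0 0 0 0 0 0;-1 0 0 -0.02 0 0 0;-1 0 0 -0.025 0 0 0",
)

```text
clock: 7.33
eef_pos: [0.5425, -0.278, 0.1032]
tool_rot: [0.933, 0.359, 0.002, 0.003]
ft_force: [1.0, -0.7, -1.1]
grip_width: 0.0206
grasp_force: 59.0
```

Request:
send_rows(
  steps="-1 0 0 -0.03 0 0 0;-1 0 0 -0.03 0 0 0;-1 0 0 -0.015 0 0 0;-1 0 0 -0.007 0 0 0;-1 0 0 -0.003 0 0 0",
)

```text
clock: 7.75
eef_pos: [0.5392, -0.2758, 0.0143]
tool_rot: [0.933, 0.359, -0.001, -0.001]
ft_force: [-0.4, -0.1, -0.6]
grip_width: 0.0206
grasp_force: 59.0
```

Request:
send_rows(
  steps="-1 0 0 -0.001 0 0 0;-1 0 0 0 0 0 0;-1 0 0 0 0 0 0;-1 0 0 0 0 0 0;-1 0 0 0 0 0 0",
)

```text
clock: 8.17
eef_pos: [0.5411, -0.276, 0.0163]
tool_rot: [0.933, 0.359, 0.001, 0.001]
ft_force: [0.0, 1.1, -1.7]
grip_width: 0.0206
grasp_force: 59.0
```

Request:
send_rows(
  steps="-1 0 0 -0.0015 0 0 0;-1 0 0 -0.0015 0 0 0;-1 0 0 -0.001 0 0 0;-1 0 0 0 0 0 0;-1 0 0 0 0 0 0",
)

```text
clock: 8.58
eef_pos: [0.5407, -0.2758, 0.0119]
tool_rot: [0.933, 0.359, 0.0, 0.0]
ft_force: [-1.2, -0.2, 4.1]
grip_width: 0.0204
grasp_force: 59.4
```

Contact is felt at 4 N. I'll release, rise and travel to the lever grip.

Request:
send_rows(
  steps="1 0 0 0 0 0 0;1 0 0 0 0 0 0;1 0 0 0 0 0 0;1 0 0 0 0 0 0;1 0 0 0 0 0 0",
)

```text
clock: 9.0
eef_pos: [0.5401, -0.2755, 0.0107]
tool_rot: [0.933, 0.359, -0.0, -0.0]
ft_force: [0.2, 0.4, 0.1]
grip_width: 0.0794
grasp_force: 0.0
```

Request:
send_rows(
  steps="1 0 0 0 0 0 0;1 0 0 0 0 0 0;1 0 0 0 0 0 0;1 0 0 0.015 0 0 0;1 0 0 0.025 0 0 0",
)

```text
clock: 9.42
eef_pos: [0.5376, -0.2742, 0.0481]
tool_rot: [0.933, 0.359, -0.002, -0.003]
ft_force: [0.4, 0.2, -0.3]
grip_width: 0.0854
grasp_force: 0.0
```

Request:
send_rows(
  steps="1 0 0 0.03 0 0 0;1 0 0 0.03 0 0 0;1 0 0 0.03 0 0 0;1 -0.001 0.02 0 0 0 0.05;1 -0.001 0.033 0 0 0 0.06",
)

```text
clock: 9.83
eef_pos: [0.5403, -0.2255, 0.1439]
tool_rot: [0.912, 0.409, 0.002, 0.003]
ft_force: [0.7, 0.6, 0.2]
grip_width: 0.0856
grasp_force: 0.0
```

Request:
send_rows(
  steps="1 -0.001 0.033 0 0 0 0.06;1 -0.001 0.033 0 0 0 0.06;1 -0.001 0.033 0 0 0 0.06;1 -0.001 0.033 0 0 0 0.06;1 -0.001 0.033 0 0 0 0.06",
)

```text
clock: 10.25
eef_pos: [0.533, -0.0561, 0.1412]
tool_rot: [0.84, 0.543, 0.0, 0.0]
ft_force: [0.2, 0.9, -0.4]
grip_width: 0.0856
grasp_force: 0.0
```

Request:
send_rows(
  steps="1 -0.001 0.033 0 0 0 0.06;1 -0.001 0.033 0 0 0 0.06;1 -0.001 0.033 0 0 0 0.06;1 -0.001 0.033 0 0 0 0.06;1 -0.001 0.033 0 0 0 0.06",
)

```text
clock: 10.67
eef_pos: [0.528, 0.109, 0.1412]
tool_rot: [0.749, 0.662, 0.0, 0.0]
ft_force: [0.4, -0.2, 0.2]
grip_width: 0.0854
grasp_force: 0.0
```

Request:
send_rows(
  steps="1 0 0.033 0 0 0 0.06;1 0 0.008 0 0 0 0.06;1 0 0 0 0 0 0;1 0 0 0 0 0 0;1 0 0 0 0 0 0",
)

```text
clock: 11.08
eef_pos: [0.5282, 0.1475, 0.1409]
tool_rot: [0.71, 0.704, -0.0, 0.0]
ft_force: [0.5, -0.5, -0.3]
grip_width: 0.0855
grasp_force: 0.0
```

```bash
python3 - <<'E'
from h import *
s=cam("side");save("placed.png",cv2.resize(s["frame"][120:360,190:430],(580,580),interpolation=cv2.INTER_CUBIC));np.savez("side3.npz",**s);np.savez("top3.npz",**cam("top"))
print(get_obs()["eef_pos"],get_obs()["tool_rot"])
E
```

```text
[0.52833804 0.14710445 0.14101729] [ 7.09983298e-01  7.04218495e-01 -1.54767872e-04  5.68583694e-05]
```

View pics/placed.png

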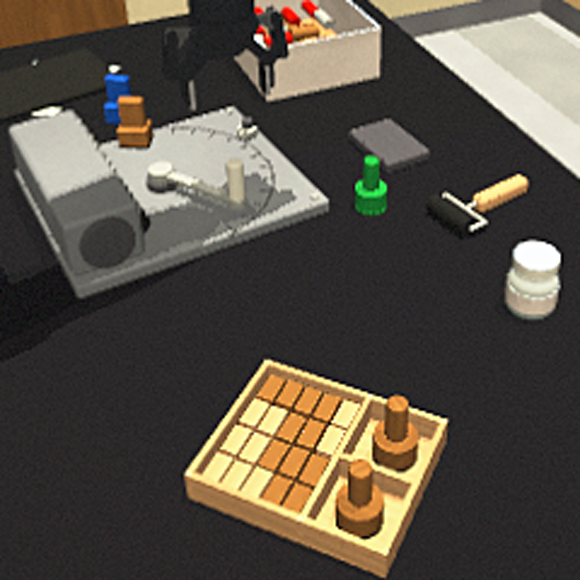

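The stamp stands upright in the free cell at (397,440) in the crop, and the lever is free. Next I lower onto the grip and close.

Request:
send_rows(
  steps="1 -0.001 -0.0015 -0.025 0 0 0;1 0 0 -0.03 0 0 0;1 0 0 -0.03 0 0 0;1 0 0 -0.02 0 0 0;1 0 0 -0.014 0 0 0",
)

```text
clock: 11.6
eef_pos: [0.5257, 0.145, 0.0195]
tool_rot: [0.71, 0.704, -0.002, -0.001]
ft_force: [-0.5, -0.1, 0.5]
grip_width: 0.0853
grasp_force: 0.0
```

Request:
send_rows(
  steps="-1 0 0 0 0 0 0;-1 0 0 0 0 0 0;-1 0 0 0 0 0 0;-1 0 0 0 0 0 0;-1 0 0 0 0 0 0",
)

```text
clock: 12.02
eef_pos: [0.5286, 0.147, 0.0235]
tool_rot: [0.709, 0.705, 0.001, 0.001]
ft_force: [-0.2, 0.3, -0.1]
grip_width: 0.0257
grasp_force: 0.0
```

Request:
send_rows(
  steps="-1 0 0 0 0 0 0;-1 0 0 0 0 0 0;-1 0 0 0 0 0 0;-1 0 0 0 0 0 0;-1 0 0 0 0 0 0",
)

```text
clock: 12.43
eef_pos: [0.5284, 0.1471, 0.0236]
tool_rot: [0.709, 0.705, 0.001, 0.001]
ft_force: [0.2, -0.8, 7.0]
grip_width: 0.0207
grasp_force: 58.4
```

```bash
python3 - <<'E'
from h import *
s=dict(np.load("side3.npz"));save("ptr.png",np.hstack([cv2.resize(s["frame"][158:188,270:310],(400,300),interpolation=cv2.INTER_CUBIC),cv2.resize(np.load("top0.npz")["frame"][185:215,205:245],(400,300),interpolation=cv2.INTER_CUBIC)]))
p=np.array([.4528,.2508]);e=np.array(get_obs()["eef_pos"][:2]);print(e,np.linalg.norm(e-p),np.arctan2(*(e-p)[::-1]))
for a in np.arange(.36,.57,.04):print(round(a,2),np.round(p+.13*np.array([np.cos(a),np.sin(a)]),4))
# arc deltas from actual start
a0=np.arctan2(*(e-p)[::-1]);A=np.linspace(a0,.46,16);Q=np.c_[np.cos(A),np.sin(A)]*.13;print(np.round(np.diff(Q,axis=0),4))
E
```

```text
[0.52843169 0.14712457] 0.12833061762054399 -0.9405419360009073
0.36 [0.5745 0.2966]
0.4 [0.5725 0.3014]
0.44 [0.5704 0.3062]
0.48 [0.5681 0.3108]
0.52 [0.5656 0.3154]
0.56 [0.5629 0.3199]
[[ 0.0095  0.0076]
 [ 0.0087  0.0084]
 [ 0.0079  0.0092]
 [ 0.007   0.0099]
 [ 0.006   0.0105]
 [ 0.005   0.011 ]
 [ 0.004   0.0115]
 [ 0.0029  0.0118]
 [ 0.0018  0.012 ]
 [ 0.0006  0.0121]
 [-0.0005  0.0121]
 [-0.0016  0.012 ]
 [-0.0027  0.0118]
 [-0.0038  0.0115]
 [-0.0049  0.0111]]
```

View pics/ptr.png

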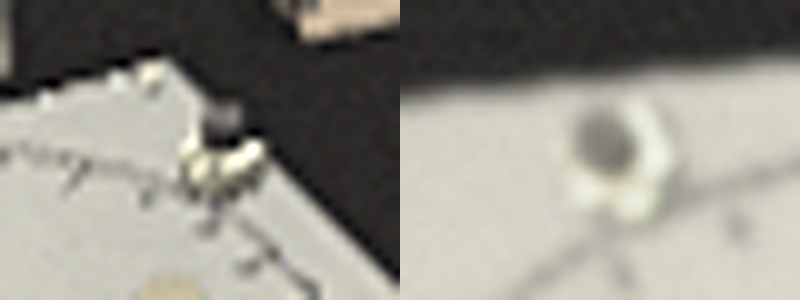

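The grip is held at width 20.7 mm. In the enlarged views the pointer's screw top is at about (291.7,168.3) in the side picture and (225,198.5) in the top one. I'll swing the lever along the arc.

Request:
send_rows(
  steps="-1 0.0095 0.0076 0 0 0 0;-1 0.0087 0.0084 0 0 0 0;-1 0.0079 0.0092 0 0 0 0;-1 0.007 0.0099 0 0 0 0;-1 0.006 0.0105 0 0 0 0",
)

```text
clock: 12.85
eef_pos: [0.5662, 0.1916, 0.0234]
tool_rot: [0.709, 0.705, -0.001, 0.001]
ft_force: [-4.2, -1.9, 9.8]
grip_width: 0.0206
grasp_force: 59.8
```

Request:
send_rows(
  steps="-1 0.005 0.011 0 0 0 0;-1 0.004 0.0115 0 0 0 0;-1 0.0029 0.0118 0 0 0 0;-1 0.0018 0.012 0 0 0 0;-1 0.0006 0.0121 0 0 0 0",
)

```text
clock: 13.27
eef_pos: [0.583, 0.2495, 0.0234]
tool_rot: [0.709, 0.705, 0.0, 0.003]
ft_force: [3.1, -4.4, 4.1]
grip_width: 0.0207
grasp_force: 59.3
```

```bash
python3 - <<'E'
from h import *
c=dict(np.load("top0.npz"));s=dict(np.load("side3.npz"));p=np.array([.4528,.2508])
for n,q in(("top screw",onplane(c,225,198.5,.046)),("side screw",onplane(s,291.7,168.3,.046)),("top block",onplane(c,226.7,200.7,.034))):
    d=q[:2]-p;print(n,q,np.linalg.norm(d),np.arctan2(d[1],d[0]))
# pivot from side: cap is pale disc
h=s["frame"][178:205,248:268].astype(int)
o,d=ray(c,225,198.5);o2,d2=ray(s,291.7,168.3)
t=np.linalg.lstsq(np.c_[d,-d2],o2-o,rcond=None)[0];print((o+d*t[0]+o2+d2*t[1])/2,o+d*t[0]-o2-d2*t[1]);print(get_obs()["eef_pos"])
E
```

```text
top screw [0.60492593 0.32705742 0.046     ] 0.17016901185846284 0.46466965724833265
side screw [0.60427911 0.33836296 0.046     ] 0.1749662605556718 0.5241257102224189
top block [0.60144302 0.32567852 0.034     ] 0.16643779950971263 0.46664097497328055
[0.60203377 0.32536803 0.05379572] [ 0.00320519 -0.00078905  0.000313  ]
[0.58298604 0.24945877 0.02343707]
```

Both views put the pointer at about 0.465 rad in the world frame, so I'll finish the arc to there.

Request:
send_rows(
  steps="-1 -0.0005 0.0121 0 0 0 0;-1 -0.0016 0.012 0 0 0 0;-1 -0.0027 0.0118 0 0 0 0;-1 -0.0038 0.0115 0 0 0 0;-1 -0.005 0.0113 0 0 0 0",
)

```text
clock: 13.68
eef_pos: [0.5757, 0.3109, 0.0236]
tool_rot: [0.709, 0.705, 0.007, 0.005]
ft_force: [19.5, 1.2, -8.3]
grip_width: 0.0204
grasp_force: 59.4
```

Request:
send_rows(
  steps="-1 0 0 0 0 0 0;-1 0 0 0 0 0 0;-1 0 0 0 0 0 0;-1 0 0 0 0 0 0;-1 0 0 0 0 0 0",
)

```text
clock: 14.1
eef_pos: [0.5745, 0.3147, 0.0237]
tool_rot: [0.709, 0.705, 0.008, 0.002]
ft_force: [15.4, 10.1, -7.3]
grip_width: 0.0204
grasp_force: 59.3
```

Request:
send_rows(
  steps="1 0 0 0 0 0 0;1 0 0 0 0 0 0;1 0 0 0 0 0 0;1 0 0 0 0 0 0;1 0 0 0 0 0 0",
)

```text
clock: 14.52
eef_pos: [0.5665, 0.3093, 0.0218]
tool_rot: [0.709, 0.705, -0.001, -0.0]
ft_force: [-0.9, -0.9, -0.5]
grip_width: 0.0792
grasp_force: 0.0
```

Request:
send_rows(
  steps="1 0 0 0 0 0 0;1 0 0 0 0 0 0;1 0 0 0.03 0 0 0;1 0 0 0.04 0 0 0;1 0 0 0.04 0 0 0",
)

```text
clock: 14.93
eef_pos: [0.5657, 0.3088, 0.1316]
tool_rot: [0.709, 0.705, -0.002, -0.001]
ft_force: [0.8, 0.6, 0.9]
grip_width: 0.0856
grasp_force: 0.0
```

Request:
send_rows(
  steps="1 0 -0.04 0 0 0 0;1 0 -0.04 0 0 0 0;1 0 -0.04 0 0 0 0;1 0 -0.04 0 0 0 0;1 0 -0.04 0 0 0 0",
)

```text
clock: 15.35
eef_pos: [0.5667, 0.108, 0.1323]
tool_rot: [0.709, 0.705, 0.0, 0.0]
ft_force: [0.7, 0.4, 0.2]
grip_width: 0.0853
grasp_force: 0.0
```

Request:
send_rows(
  steps="1 0 -0.04 0 0 0 0;1 0 -0.04 0 0 0 0;1 0 -0.04 0 0 0 0;1 0 -0.04 0 0 0 0;1 0 0 0 0 0 0",
)

```text
clock: 15.77
eef_pos: [0.5667, -0.0576, 0.1322]
tool_rot: [0.712, 0.702, -0.001, 0.001]
ft_force: [0.3, 1.0, 0.4]
grip_width: 0.0854
grasp_force: 0.0
```

```bash
python3 - <<'E'
from h import *
c=cam("top");np.savez("top4.npz",**c);save("fin.png",cv2.resize(c["frame"][180:290,180:330],None,fx=5,fy=5,interpolation=cv2.INTER_CUBIC))
E
```

```text
(no output)
```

View pics/fin.png

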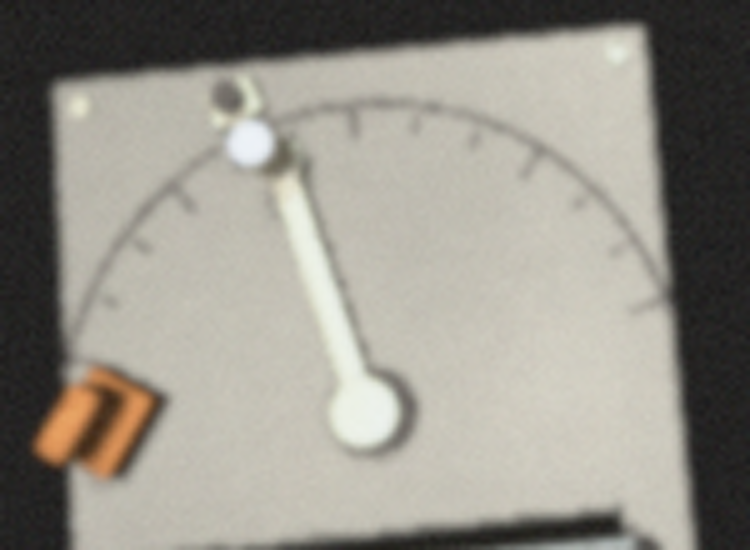

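```bash
python3 - <<'E'
from h import *
c=dict(np.load("top4.npz"));f=lambda u,v,z:onplane(c,180+(u+.5)/5-.5,180+(v+.5)/5-.5,z)[:2]
p=f(365,411,.049)
for n,q in(("grip",f(251,143,.1)),("bar",f(288,185,.045)),("screw",f(229,97,.046)),("block",f(236,103,.034))):
    d=q-p;print(n,q,np.linalg.norm(d),np.arctan2(d[1],d[0]))
g=f(251,143,.1)-f(365,411,.049)
c0=dict(np.load("top0.npz"));k=lambda c:[cv2.connectedComponentsWithStats(cv2.inRange(cv2.cvtColor(c["frame"],cv2.COLOR_RGB2HSV)[240:290,180:230],(3,120,60),(18,255,255)))[3][1:]]
print(k(c0),k(c))
E
```

```text
grip [0.5739038  0.30059915] 0.12957348811172356 0.385858319616008
bar [0.56117573 0.29511052] 0.11571594399885714 0.3833105723403958
screw [0.60370787 0.32600879] 0.16720409554211654 0.45963463510647434
block [0.60269787 0.32550596] 0.1660758640128343 0.45961907036800836
[array([[18.52439024, 24.2195122 ]])] [array([[18.45151515, 24.19090909]])]
```

The lever reads 0.385 rad against the pointer's 0.460, because the pads slid along the grip. I'll regrasp with the fingers closing along the arc, centred on the target, so that closing itself centres the lever.

Request:
send_rows(
  steps="1 0 0.0215 0 0 0 0.12;1 0 0.0215 0 0 0 0.12;1 0 0.0215 0 0 0 0.12;1 0 0.0215 0 0 0 0.12;1 0 0.0215 0 0 0 0.12",
)

```text
clock: 16.23
eef_pos: [0.5667, 0.0592, 0.1321]
tool_rot: [0.466, 0.885, 0.0, -0.0]
ft_force: [0.2, 0.1, 0.8]
grip_width: 0.0855
grasp_force: 0.0
```

Request:
send_rows(
  steps="1 0 0.0215 0 0 0 0.12;1 0 0.0215 0 0 0 0.12;1 0 0.0215 0 0 0 0.12;1 0 0.0215 0 0 0 0.12;1 0 0.0215 0 0 0 0.12",
)

```text
clock: 16.65
eef_pos: [0.5664, 0.167, 0.1321]
tool_rot: [0.183, 0.983, 0.0, -0.0]
ft_force: [0.8, -0.3, 0.8]
grip_width: 0.0857
grasp_force: 0.0
```

Request:
send_rows(
  steps="1 0 0.0215 0 0 0 0.12;1 0 0.0215 0 0 0 0.12;1 0 0.0215 0 0 0 0.12;1 0 0.0215 0 0 0 0.12;1 0 0.0215 0 0 0 0.12",
)

```text
clock: 17.07
eef_pos: [0.5662, 0.2744, 0.132]
tool_rot: [-0.115, 0.993, 0.0, -0.0]
ft_force: [-0.3, 0.3, 0.3]
grip_width: 0.0853
grasp_force: 0.0
```

Request:
send_rows(
  steps="1 0 0.0215 0 0 0 0.12;1 0 0.0215 0 0 0 0.12;1 0 0 0 0 0 0;1 0 0 0 0 0 0;1 0 0 0 0 0 0",
)

```text
clock: 17.48
eef_pos: [0.5663, 0.3155, 0.1318]
tool_rot: [-0.23, 0.973, -0.0, -0.0]
ft_force: [0.2, -1.3, 0.4]
grip_width: 0.0858
grasp_force: 0.0
```

Request:
send_rows(
  steps="1 0 0 0 0 0 0;1 0 0 0 0 0 0;1 0 0 0 0 0 0;1 0 0 0 0 0 0;1 0 0 0 0 0 0",
)

```text
clock: 17.9
eef_pos: [0.5673, 0.3146, 0.1322]
tool_rot: [-0.229, 0.973, 0.0, 0.0]
ft_force: [-0.2, -0.1, -0.1]
grip_width: 0.0857
grasp_force: 0.0
```

Request:
send_rows(
  steps="1 0.002 -0.0055 -0.02 0 0 0;1 0 0 -0.03 0 0 0;1 0 0 -0.03 0 0 0;1 0 0 -0.02 0 0 0;1 0 0 -0.01 0 0 0",
)

```text
clock: 18.32
eef_pos: [0.5669, 0.308, 0.0184]
tool_rot: [-0.229, 0.973, -0.001, -0.003]
ft_force: [-0.3, -0.1, -0.1]
grip_width: 0.0853
grasp_force: 0.0
```

Request:
send_rows(
  steps="-1 0 0 0 0 0 0;-1 0 0 0 0 0 0;-1 0 0 0 0 0 0;-1 0 0 0 0 0 0;-1 0 0 0 0 0 0",
)

```text
clock: 18.73
eef_pos: [0.5712, 0.3099, 0.0243]
tool_rot: [-0.23, 0.973, -0.0, 0.002]
ft_force: [2.8, -2.0, 2.3]
grip_width: 0.0258
grasp_force: 1.2
```

Request:
send_rows(
  steps="-1 0 0 0 0 0 0;-1 0 0 0 0 0 0;-1 0 0 0 0 0 0;-1 0 0 0 0 0 0;-1 0 0 0 0 0 0",
)

```text
clock: 19.15
eef_pos: [0.5711, 0.3099, 0.0244]
tool_rot: [-0.23, 0.973, 0.0, 0.002]
ft_force: [1.8, -2.3, 5.4]
grip_width: 0.0206
grasp_force: 58.4
```

Request:
send_rows(
  steps="1 0 0 0 0 0 0;1 0 0 0 0 0 0;1 0 0 0 0 0 0;1 0 0 0 0 0 0;1 0 0 0 0 0 0",
)

```text
clock: 19.57
eef_pos: [0.5686, 0.3096, 0.0215]
tool_rot: [-0.23, 0.973, 0.0, -0.001]
ft_force: [0.0, 0.3, 0.5]
grip_width: 0.0794
grasp_force: 0.0
```

Request:
send_rows(
  steps="1 0 0 0 0 0 0;1 0 0 0 0 0 0;1 0 0 0.03 0 0 0;1 0 0 0.04 0 0 0;1 0 0 0.04 0 0 0",
)

```text
clock: 19.98
eef_pos: [0.5677, 0.3089, 0.1315]
tool_rot: [-0.23, 0.973, -0.001, -0.002]
ft_force: [0.5, 1.0, 0.7]
grip_width: 0.0852
grasp_force: 0.0
```

Request:
send_rows(
  steps="1 0 -0.04 0 0 0 0;1 0 -0.04 0 0 0 0;1 0 -0.04 0 0 0 0;1 0 -0.04 0 0 0 0;1 0 -0.04 0 0 0 0",
)

```text
clock: 20.4
eef_pos: [0.5688, 0.1081, 0.1323]
tool_rot: [-0.23, 0.973, -0.0, 0.0]
ft_force: [0.9, 0.6, 0.9]
grip_width: 0.0853
grasp_force: 0.0
```

Request:
send_rows(
  steps="1 0 -0.04 0 0 0 0;1 0 -0.04 0 0 0 0;1 0 -0.04 0 0 0 0;1 0 -0.04 0 0 0 0;1 0 0 0 0 0 0",
)

```text
clock: 20.82
eef_pos: [0.5688, -0.0576, 0.1321]
tool_rot: [-0.226, 0.974, -0.002, -0.0]
ft_force: [0.2, 0.5, 1.1]
grip_width: 0.0852
grasp_force: 0.0
```

```bash
python3 - <<'E'
from h import *
c=cam("top");np.savez("top5.npz",**c);c4=dict(np.load("top4.npz"));c0=dict(np.load("top0.npz"))
P=lambda u,v,z:onplane(c,u,v,z)[:2]
def grip(c):   # brightest bluish-white disc
    f=c["frame"][185:245,205:310].astype(int);m=((f[...,2]>215)&(f[...,2]>=f[...,0]-2)).astype(np.uint8)
    n,l,st,ce=cv2.connectedComponentsWithStats(m);i=1+np.argmax(st[1:,4]);return ce[i]+[205,185],st[i,4]
def screw(c):
    f=c["frame"][192:207,217:233].max(2);w=np.clip(150-f.astype(float),0,None);w[:3]=0;y,x=np.mgrid[192:207,217:233];return (w*x).sum()/w.sum(),(w*y).sum()/w.sum()
p=P(252.6,261.8,.049)
for n,q in(("t0",c0),("t4",c4),("t5",c)):
    g,a=grip(q);d=P(*g,.1)-p;k=screw(q);e=P(*k,.046)-p;print(n,g,a,np.linalg.norm(d),np.arctan2(*d[::-1]),"ptr",k,np.linalg.norm(e),np.arctan2(*e[::-1]))
for bx in((400,115,432,148),(325,85,362,143),(245,115,293,147),(180,240,230,290)):
    x0,y0,x1,y1=bx;print(bx,np.abs(c["frame"][y0:y1,x0:x1].astype(int)-c0["frame"][y0:y1,x0:x1]).mean())
E
```

```text
t0 [296.44444444 229.29166667] 72 0.12876578678841016 -0.9531529855720328 ptr (np.float64(225.5605381165919), np.float64(199.49775784753362)) 0.16590225858277646 0.4603941410315246
t4 [229.52727273 208.18181818] 55 0.12983837147663502 0.39022991861705975 ptr (np.float64(225.22882615156018), np.float64(199.06537890044578)) 0.16723375021277445 0.4622663313851919
t5 [226.25925926 209.53703704] 54 0.12983633371668524 0.4516296028822414 ptr (np.float64(225.56876790830947), np.float64(199.36819484240687)) 0.16618897797134752 0.45953256704781814
(400, 115, 432, 148) 65.44381313131314
(325, 85, 362, 143) 10.643833488661075
(245, 115, 293, 147) 14.738715277777779
(180, 240, 230, 290) 20.408266666666666
```

```bash
python3 -c "
from workcell import *
print(job_done())"
```

```text
the job is handed in; nothing more can be done
None
```

The job is handed in: the round stamp stands upright in the free cell, the lever measured about 0.01 rad from the pointer (limit 0.07) and is released, but the jar was out of the last top view, so its place was last checked before the lever was moved.

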